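# Check the door rail's slot with the broad depth gauge

## Robot

A 6-joint arm with a two-finger parallel gripper is mounted at the origin on the work surface. World frame = base frame: x ahead of the robot, y to its left, z up, the work surface at z = 0. Lengths are in m, angles in rad, forces in N, time in s.
With the tool pointing down it reaches from about 0.375 to 0.9 m from the base axis. Payload 3.1 kg.
Tool frame: the origin (TCP) lies on the centre line of the jaws, within the pads' length; the fingertips stand 19 mm ahead of it and the grasp point (between the pads) is the TCP; z points along the fingers, y is the line along which they close (so a half turn about z gives the same grasp; the last joint's range is limited). The gripper opens to 85 mm and grips with 20 to 120 N. Pads are 22 mm wide; open, the fingers measure 114 mm over their backs; the gripper's body (76 mm by 85 mm) begins 54 mm behind the grasp point. The pads swing forward as they close: fully open they stand 13 mm farther back than shut.
Start: joints at [-1.391, 0.527, 1.433, -0, 1.181, -0.178], TCP at [0.219, -0.585, 0.25] pointing down, gripper open.
Joint ranges: [-3.08, 3.08], [-0.75, 2.2], [0.22, 2.44], [-1.43, 4.57], [0, 2.65], [-2.85, 2.85]. Speed limits (rad/s): [2.79, 2.79, 3.14, 3.14, 3.14, 3.14].

## Interface

Orientations are given as a unit quaternion [x, y, z, w].
In Python, from station import manip gives the robot as it stands.
- The arm moves only by the tool servo_tool, never from a script. Its argument "rows" is a list that holds one entry, the list of rows, each a list of 7 numbers: the turn, a rotation vector about the tool's x, y, z in degrees, then the shift along the tool's x, y, z in m, then the gripper command: -1 is shut, 1 is fully open, values between are in proportion. In form: [[[wx, wy, wz, tx, ty, tz, jaw], ...]]. A call has 1 to 8 rows; each row shifts and turns the commanded pose from where the row before left it, along the tool's axes as they then stand; what a row does not reach is not made up. A row lasts 1/12 s, in which the tool goes at most 41.7 mm and 7.16 degrees, less where a joint would pass 70% of its speed; a pose out of reach is approached as far as the arm can. A call is refused whole if a number of a shift passes 0.0417 or a number of a turn 7.16, either way. A call with a gripper value outside its range is refused whole. The fingers move at their own pace and stop on an object; "squeeze" is the grip in N (left out, the last holds). Time passes only in rows, so rows that do not move let the fingers close. It gives the time, the measured TCP pose, the force, the opening and the grip force at its end, in the units of the state.
- manip.sense(): the state, without advancing time (a new reading comes with each control period).
- manip.snapshot(name): name is "scene" or "top" or "wrist"; returns the picture (480x640x3 uint8, blue, green, red); there is no depth.
- manip.camera_info(name): a dict with "K" (3x3 intrinsics, pixels), "k1" (the pictures are not rectified: a ray, as slopes to the right and down, at radius r is drawn at 1 + k1 r^2 times it, then the intrinsics apply), "camera_from_world" (4x4, takes a point from world to camera coordinates). Camera axes: x right, y down, z forward; pixel columns grow to the right and rows downward; lengths in m; the calibration is good to about 2 mm. A picture is of the moment at which its call begins: read the wrist's pose just before it. camera_info takes no time and is no camera call; for the wrist camera it gives the pose at the moment of the call.
- manip.sign_off(): hands the job in; it is judged then, once.
The state is a dict: "t": time; "q": joint angles; "qd": joint speeds; "tau": joint torques, N m; "tcp_pos": TCP position; "tool_rot": TCP orientation; "force": force on the tool from outside, world axes, zero at the start; "ft_torque": the same for the moment, N m; "finger_gap": opening from 0.0 (shut) to 1.0 (fully open); "gripper_force": force on a finger pad.
Only numpy, scipy, OpenCV 4.12 (cv2) and the standard library are available. Lean on these libraries where they do the work, as an engineer would, in place of code of your own. Each camera call takes 0.05 s, during which the arm holds its last target. There are 200 camera calls.

## Task

Take the broader of the two depth gauges out of the wooden stand on the turntable and check the long slot in the door rail with it: lower its blade into the slot, without dropping it in, until its steel flange sits flat on the rail, then let go and leave it standing there. Leave the narrow gauge in its stand and do not disturb the glass jar.

Things in the scene. Friction and masses are not known exactly. Their poses are not given: they have to be found in the camera images.
- broad_gauge: Broader depth gauge, 140 g, upright in a stand. From below: steel blade 5 thick, 30 wide, 45 mm long; steel flange 28 x 60 x 8; dark wooden grip 16 thick, 44 wide, 50 tall. Origin: middle of the blade's lower end; z up, x through the thickness, y along the width. Flange underside at z = 45, grip z = 53 to 103. Its flange rests on the stand, blade loose inside: lift it 50 mm or more.
- long_slot (a point): Middle of the mouth of the long slot, level with the top of the fixed light wooden door rail (64 x 220 mm, 62 high, on the work surface). Slot 16 wide, 46 long, 50 mm deep, open upward. z up, x across the slot, y along slot and rail. 98 mm away towards -y the rail has a shorter slot, 16 x 22 mm, too small for the broad blade.
- narrow_gauge: Other gauge in the stand, to be left there: same build and heights, but blade 14, flange 36, grip 22 mm wide; origin and axes alike. Both stand in line along their widths, 88 mm apart, either one left or right, in a fixed wooden stand (50 x 176 mm, top 88 mm above the work surface) on a white turntable (360 mm across, 28 high, does not turn).
- jar: Clear glass jar with aluminium lid, 62 mm across, 95 high, on the turntable, its middle about 127 mm beside the gauges' line; leave it alone. A steel tin (82 across, 55 high) stands as far off on the line's other side. Origin: middle of the jar's underside.
Not all that is in view belongs to the job. Leave any turquoise look-alike of the broad_gauge alone. Leave any red look-alike of the narrow_gauge alone.

How it is judged:
By the outcome, as a careful person would: the job done as asked, in the order asked, and still so for the second after the job is handed in, with the robot touching nothing.
It also fails if it takes over 38 s, if anything falls off the work surface, if the arm or the gripper's body presses on something with over 40 N, if the wrist force passes 120 N, or if a joint passes its speed limit or range.

## Working session

There is one attempt and no reset: what is moved stays moved. The work goes in short steps, Python scripts to look and compute and a tool call to move; the robot and the scene stay as the last step left them, time stands still between calls to the robot, and variables do not carry over. Pictures are saved under pics/ and viewed, at most 10 in all, crops included, and the job is handed in when it is done.

Besides the shell and the picture viewer there is one more tool, called after ">>>" in YAML: its name, and indented under it one key for each argument. servo_tool: Moves the arm, as the interface text tells. Its arguments: {"type":"object","properties":{"rows":{"type":"array","items":{"type":"array","items":{"type":"array","items":{"type":"number"}}}},"squeeze":{"type":"number"}},"required":["rows"]}

```bash
mkdir -p pics
cat > h.py <<'E'
import numpy as np, cv2
from station import manip
def ray(c,u,v):
    K=np.array(c["K"]);T=np.array(c["camera_from_world"])
    d=np.array([(u-K[0,2])/K[0,0],(v-K[1,2])/K[1,1]]);s=d.copy()
    for _ in range(30): s=d/(1+c["k1"]*(s@s))
    R=T[:3,:3];return -R.T@T[:3,3], R.T@np.array([s[0],s[1],1])
def onz(c,u,v,z):
    o,d=ray(c,u,v);return o+d*(z-o[2])/d[2]
def proj(c,p):
    K=np.array(c["K"]);T=np.array(c["camera_from_world"])
    x=T[:3,:3]@np.array(p)+T[:3,3];s=x[:2]/x[2];s=s*(1+c["k1"]*(s@s))
    return K[0,0]*s[0]+K[0,2],K[1,1]*s[1]+K[1,2]
E
python3 - <<'E'
from h import *
for n in("scene","top"):
    im=manip.snapshot(n);cv2.imwrite(f"pics/{n}0.png",im);np.save(f"{n}0",im)
    c=manip.camera_info(n);T=np.array(c["camera_from_world"]);print(n,-T[:3,:3].T@T[:3,3],T[:3,:3].round(2),c["K"],c["k1"])
print(manip.sense())
E
```

```text
scene [ 0.89453727 -0.12230452  0.79120529] [[ 0.55  0.83 -0.  ]
 [ 0.68 -0.46 -0.57]
 [-0.48  0.32 -0.82]] [[445.9261332    0.         317.39327872]
 [  0.         445.9261332  247.8157203 ]
 [  0.           0.           1.        ]] -0.0636845613082304
top [0.37168888 0.1697329  1.44683763] [[-0.01 -1.    0.01]
 [-1.    0.01 -0.09]
 [ 0.09 -0.01 -1.  ]] [[579.26173101   0.         318.49844089]
 [  0.         579.26173101 235.60090532]
 [  0.           0.           1.        ]] -0.1767820622900398
{'t': 0.1, 'q': array([-1.39051957e+00,  5.28395539e-01,  1.43378141e+00,  4.86884066e-05,
        1.18141143e+00, -1.78496018e-01]), 'qd': array([ 2.36460019e-04, -1.73583991e-03, -1.39649548e-03,  1.22131178e-04,
       -1.16080933e-03, -7.48085896e-05]), 'tau': array([ 1.37986440e-04, -4.43305743e+01, -1.78586644e+01, -2.16460016e-04,
        3.87683103e-03, -4.47581300e-06]), 'tcp_pos': array([ 0.21938383, -0.58457848,  0.24941541]), 'tool_rot': array([ 9.83954525e-01,  1.78416639e-01,  2.16241509e-05, -9.97884248e-04]), 'force': array([ 0.80492424, -0.34974961, -0.64578922]), 'ft_torque': array([ 0.00292981,  0.00113157, -0.01185666]), 'gripper_force': 0.0, 'finger_gap': 1.003463565489865}
```

View pics/scene0.png

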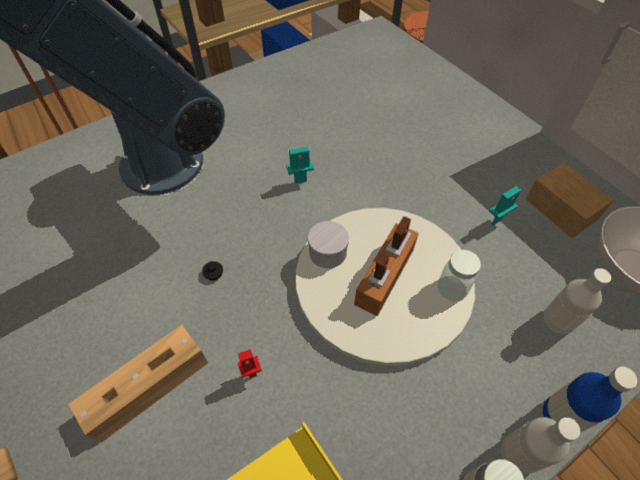

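View pics/top0.png

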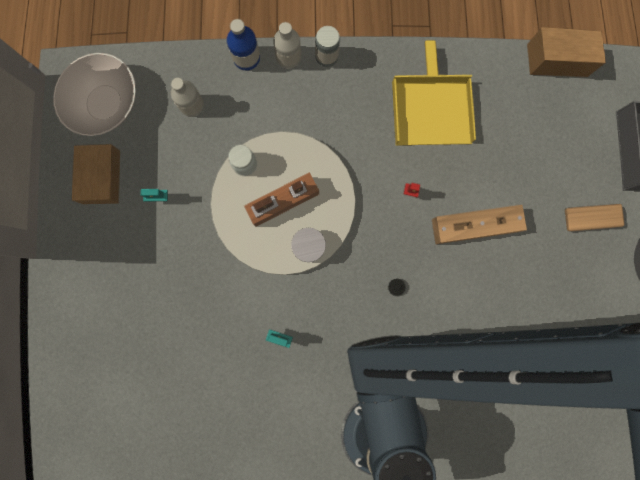

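Broad-gauge candidates in the top view are the dark grip in the stand at (264,205), which looks broader, the narrow one in the stand at (298,188), turquoise look-alikes at (154,195) and (279,339), and a red one at (412,189). The rail is at (480,224), with the long slot near (462,226) and the short one near (502,220). I choose (264,205) and will check it in a close crop.

Run:
```python
from h import *
a=np.load("top0.npy");b=np.load("scene0.npy")
A=cv2.resize(a[165:235,235:330],None,fx=4,fy=4,interpolation=cv2.INTER_CUBIC)
B=cv2.resize(a[195:255,425:535],None,fx=4,fy=4,interpolation=cv2.INTER_CUBIC)
C=cv2.resize(b[210:320,345:440],None,fx=3,fy=3,interpolation=cv2.INTER_CUBIC)
o=np.zeros((600,800,3),np.uint8)
o[:280,:380]=A;o[:330,400:685]=C;o[340:580,:440]=B
cv2.imwrite("pics/crop.png",o)
```

```text
(no output)
```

View pics/crop.png

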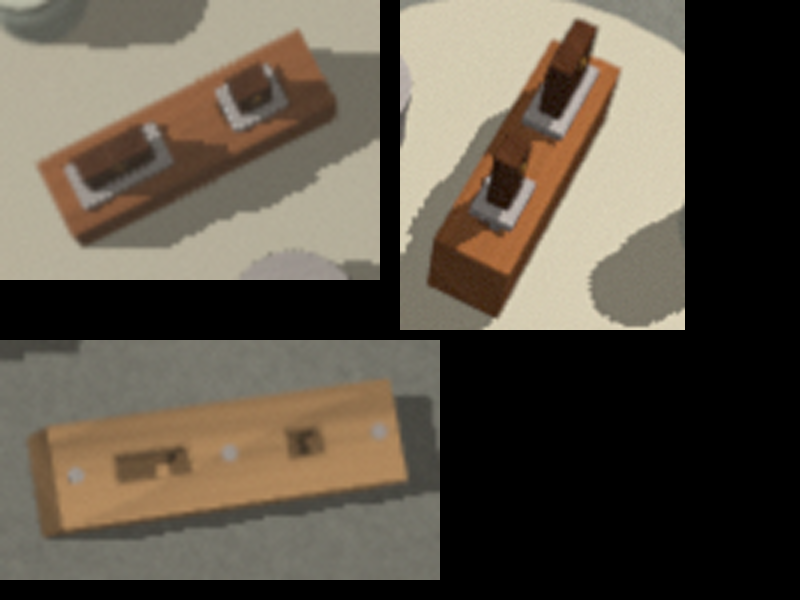

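The crop confirms it: the broad flange and grip are at about (265,206) in the top view, the left one, and the narrow gauge is at (298,189). The rail's long slot is at (463,226) and the short one at (501.5,220.5).

Run:
```python
from h import *
c=manip.camera_info("top")
f=lambda p,z,ox,oy:onz(c,ox+(p[0]+.5)/4-.5,oy+(p[1]+.5)/4-.5,z)
A=lambda *p:f(p,.096,235,165)
B=lambda *p:f((p[0],p[1]-340),.062,425,195)
b=A(120,164);n=A(252,97);print(b,n,np.linalg.norm(b-n),np.degrees(np.arctan2(*(b-n)[1::-1])))
l=B(152,465);s=B(306,442);print(l,s,np.linalg.norm(l-s),np.degrees(np.arctan2(*(l-s)[1::-1])))
k=np.array([B(48,428),B(388,380),B(407,480),B(65,530)]);print(k,np.linalg.norm(np.diff(k,axis=0),axis=1))
w=manip.camera_info("wrist");T=np.array(w["camera_from_world"]);print(T,w["K"],w["k1"])
from scipy.spatial.transform import Rotation as R
S=manip.sense();print(R.from_quat(S["tool_rot"]).as_matrix())
```

```text
[0.56085056 0.2837648  0.096     ] [0.59962144 0.2056174  0.096     ] 0.08723644812319865 116.3871618847353
[ 0.51017252 -0.19363119  0.062     ] [ 0.52321502 -0.29144348  0.062     ] 0.09867801695022049 97.59513607224929
[[ 0.53353814 -0.12990396  0.062     ]
 [ 0.56127475 -0.34622635  0.062     ]
 [ 0.49898083 -0.35546606  0.062     ]
 [ 0.47130379 -0.13832486  0.062     ]] [0.21809332 0.06297543 0.21889797]
[[ 0.3527006  -0.93573371 -0.00216934 -0.62492318]
 [-0.90043263 -0.34002374  0.27130228 -0.0358654 ]
 [-0.25460432 -0.09373513 -0.96249175  0.37904447]
 [ 0.          0.          0.          1.        ]] [[373.79680999   0.         316.12445076]
 [  0.         373.79680999 239.71518862]
 [  0.           0.           1.        ]] -0.019130129561822425
[[ 9.36335005e-01  3.51107761e-01 -3.13523944e-04]
 [ 3.51107675e-01 -9.36333015e-01  1.97146166e-03]
 [ 3.98632669e-04 -1.95602923e-03 -9.99998008e-01]]
```

>>> servo_tool:
  rows:
    - [[0,0,-4,0.0341,-0.022,0,1],[0,0,0,0.0341,-0.022,0,1],[0,0,0,0.0341,-0.022,0,1],[0,0,0,0.0341,-0.022,0,1],[0,0,0,0.0341,-0.022,0,1],[0,0,0,0.0341,-0.022,0,1],[0,0,0,0.0341,-0.022,0,1],[0,0,0,0.0341,-0.022,0,1]]

```text
t: 0.77
tcp_pos: [0.3973, -0.3113, 0.2501]
tool_rot: [0.977, 0.212, -0.0, -0.0]
force: [0.7, -0.5, -0.4]
finger_gap: 1.001
gripper_force: 0.0
```

>>> servo_tool:
  rows:
    - [[0,0,0,0.0341,-0.022,0,1],[0,0,0,0.0341,-0.022,0,1],[0,0,0,0.0341,-0.022,0,1],[0,0,0,0.0341,-0.022,0,1],[0,0,-7,0,0,0,1],[0,0,-7,0,0,0,1],[0,0,-7,0,0,0,1],[0,0,-7,0,0,0,1]]

```text
t: 1.43
tcp_pos: [0.4843, -0.1758, 0.2499]
tool_rot: [0.895, 0.446, -0.0, -0.0]
force: [0.3, 0.2, 0.4]
finger_gap: 1.002
gripper_force: 0.0
```

>>> servo_tool:
  rows:
    - [[0,0,-7,0,0,0,1],[0,0,-7,0,0,0,1],[0,0,-7,0,0,0,1],[0,0,-7,0,0,0,1],[0,0,-7,0,0,0,1],[0,0,-7,0,0,0,1],[0,0,-3,0,0,0,1],[0,0,0,0,0,0,1]]

```text
t: 2.1
tcp_pos: [0.484, -0.1764, 0.25]
tool_rot: [0.659, 0.752, -0.0, -0.0]
force: [-0.5, 0.1, -0.3]
finger_gap: 0.999
gripper_force: 0.0
```

```bash
cat >> h.py <<'E'
from scipy.spatial.transform import Rotation as R
def state():
    s=manip.sense();M=R.from_quat(s["tool_rot"]).as_matrix()
    print("t",round(s["t"],2),"p",s["tcp_pos"].round(4),"yaw",np.degrees(np.arctan2(M[1,0],M[0,0])).round(2),"z",M[:,2].round(4),"F",s["force"].round(1),"gap",round(s["finger_gap"],3));return s,M
def look(n):
    c=manip.camera_info("wrist");im=manip.snapshot("wrist");cv2.imwrite(f"pics/{n}.png",im);np.save(n,im);np.save(n+"c",c);return c,im
E
python3 - <<'E'
from h import *
state();c,im=look("slot")
E
```

```text
t 2.1 p [ 0.484  -0.1764  0.25  ] yaw 97.6 z [-8.e-04  5.e-04 -1.e+00] F [-0.5  0.1 -0.3] gap 0.999
```

View pics/slot.png

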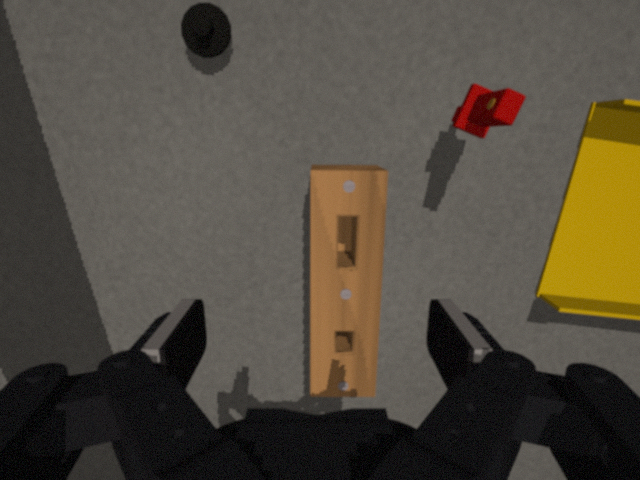

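The wrist view shows the rail upright at columns 310–386. The long slot is at about (347,241), the short one at (344,342), and the red look-alike at (488,110). I'll measure the slot edges.

Run:
```python
from h import *
im=np.load("slot.npy");c=np.load("slotc.npy",allow_pickle=True).item()
v=im.max(2).astype(int)
for y in range(208,276,5): print(y,v[y,328:364])
print("col345",v[205:280,350], v[205:280,342])
h=cv2.cvtColor(im,cv2.COLOR_BGR2HSV)
m=cv2.inRange(h,(5,90,110),(25,255,255));cs=cv2.findContours(m,cv2.RETR_EXTERNAL,2)[0]
k=max([q for q in cs if cv2.contourArea(q)>500 and 300<q[:,0,0].mean()<400],key=cv2.contourArea)
print(cv2.minAreaRect(k),cv2.boundingRect(k))
```

```text
208 [165 163 160 164 163 165 165 161 164 163 162 163 163 160 158 158 159 161
 158 160 153 154 154 151 154 156 152 155 151 152 149 148 145 141 143 140]
213 [162 160 160 161 162 162 163 159 160 159 159 157 156 157 154 151 154 155
 157 151 153 153 147 150 150 151 151 151 147 149 145 146 145 142 147 141]
218 [162 163 161 163 163 164 163 154 147 130 115 103 100  92  93  91  90  91
  96  91  95  94  94  83  79  70  69  68  82 108 116 130 142 142 145 142]
223 [163 160 160 165 160 163 161 156 143 132 110  99  99  93  91  94  89  92
  91  91  94  85  91  84  72  72  72  73  85 103 119 131 139 146 138 141]
228 [162 162 164 166 162 163 162 155 140 126 115 102  96  94  96  87  90  87
  91  89  93  94  90  83  79  68  70  73  93 111 124 137 144 146 142 144]
233 [159 162 160 163 163 164 161 155 140 127 116 101  96  94  92  85  90  93
  89  93  92  94  86  80  70  70  68  77 101 117 121 137 142 144 142 141]
238 [150 151 162 159 164 165 159 152 136 122 112 103 102  96  89  93  88  91
  93  97  97  93  88  75  71  66  72  75 101 118 133 134 144 145 145 139]
243 [151 148 152 147 154 159 161 154 142 13
[... 990 characters left out ...]
53 147 142 144 142 141]
col345 [151 151 150 154 153 151 152 153 147 139 123 107  94  94  89  88  87  90
  91  90  90  89  90  90  88  94  86  89  86  89  88  86  88  88  83  85
  86  85  83  82  85  84  87  86  85  76  68  62  56  50  54  48  55  60
  78  86  93 100 104 101 105 114 134 146 139 136 148 157 157 161 157 157
 159 160 160] [159 160 163 158 158 157 158 160 154 145 132 110  98  93  93  93  92  91
  91  89  92  94  94  96  92  93  89  89  92  92  94  91  89  89  94  94
  92  96 108 140 150 153 156 158 149 137 121 104 102 104 103 101  99 105
 102 100 102  94  98  96  97 104 124 142 148 148 156 153 155 153 150 149
 149 147 148]
((348.5, 282.0), (228.0, 77.0), 90.0) (310, 168, 78, 229)
```

Run:
```python
from h import *
c=np.load("slotc.npy",allow_pickle=True).item()
P=np.array([onz(c,*p,.062) for p in[(337.3,215.3),(357,215.3),(355,266.5),(336.9,266.5)]])
print(P,P.mean(0),np.linalg.norm(np.roll(P,-1,0)-P,axis=1))
m=[(P[0]+P[1])/2,(P[2]+P[3])/2];d=m[0]-m[1];print("angle",np.degrees(np.arctan2(d[1],d[0])))
# rail long edges
im=np.load("slot.npy");g=cv2.GaussianBlur(cv2.cvtColor(im,cv2.COLOR_BGR2HSV)[:,:,1],(3,3),0).astype(float)
L=[];Rr=[]
for y in range(180,385,10):
    r=g[y]
    x=np.argmax(np.abs(np.diff(r[295:325])))+295.5; L.append(onz(c,x,y,.062)[:2])
    x=np.argmax(np.abs(np.diff(r[365:400])))+365.5; Rr.append(onz(c,x,y,.062)[:2])
for E in(L,Rr):
    E=np.array(E);vx,vy,x0,y0=cv2.fitLine(E.astype(np.float32),cv2.DIST_HUBER,0,.001,.001).ravel();print("edge",np.degrees(np.arctan2(vy,vx)),x0,y0)
b=np.array([.5609,.2838]);s=manip.sense();M=R.from_quat(s["tool_rot"]).as_matrix()
print(M.T@np.r_[b-s["tcp_pos"][:2],0])
```

```text
[[ 0.50220784 -0.1721687   0.062     ]
 [ 0.51882189 -0.16991642  0.062     ]
 [ 0.52461215 -0.21574522  0.062     ]
 [ 0.50874647 -0.21789087  0.062     ]] [ 0.51359709 -0.1939303   0.062     ] [0.01676601 0.04619314 0.01601011 0.04618734]
angle 97.66970763181807
edge -82.936935 0.48630446 -0.23687792
edge -82.56328 0.55073977 -0.22816747
[4.46324775e-01 1.36116784e-01 1.32529765e-04]
```

>>> servo_tool:
  rows:
    - [[0,0,0,0.0372,0.0113,0,1],[0,0,0,0.0372,0.0113,0,1],[0,0,0,0.0372,0.0113,0,1],[0,0,0,0.0372,0.0113,0,1],[0,0,0,0.0372,0.0113,0,1],[0,0,0,0.0372,0.0113,0,1],[0,0,0,0.0372,0.0113,0,1],[0,0,0,0.0372,0.0113,0,1]]

```text
t: 2.82
tcp_pos: [0.5346, 0.1323, 0.2502]
tool_rot: [0.66, 0.752, -0.0, -0.0]
force: [0.4, -0.3, 0.3]
finger_gap: 1.001
gripper_force: 0.0
```

>>> servo_tool:
  rows:
    - [[0,0,0,0.0372,0.0113,0,1],[0,0,0,0.0372,0.0113,0,1],[0,0,0,0.0372,0.0113,0,1],[0,0,0,0.0372,0.0113,0,1],[0,0,-6.3,0,0,0,1],[0,0,-6.3,0,0,0,1],[0,0,-6.2,0,0,0,1],[0,0,0,0,0,0,1]]

```text
t: 3.48
tcp_pos: [0.5596, 0.2842, 0.2498]
tool_rot: [0.527, 0.85, -0.0, -0.0]
force: [-0.1, 0.3, -0.1]
finger_gap: 1.002
gripper_force: 0.0
```

Run:
```python
from h import *
state();c,im=look("gauge")
```

```text
t 3.48 p [0.5596 0.2842 0.2498] yaw 116.43 z [-1.e-03 -4.e-04 -1.e+00] F [-0.1  0.3 -0.1] gap 1.002
```

View pics/gauge.png

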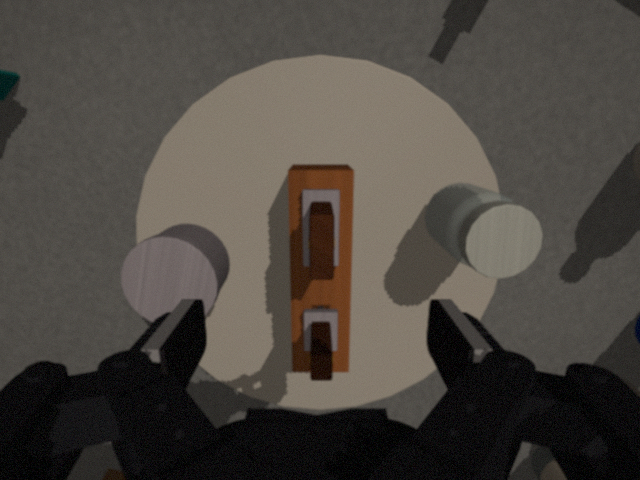

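The broad gauge's flange is at columns 302–339, rows 190–265, and its grip is at about (321,240). The narrow gauge is at (321,345), the jar at (500,240) and the tin at (170,280). The line of gauges runs parallel to tool x.

Run:
```python
from h import *
im=np.load("gauge.npy");c=np.load("gaugec.npy",allow_pickle=True).item()
h=cv2.cvtColor(im,cv2.COLOR_BGR2HSV)
m=((h[:,:,1]<75)&(h[:,:,2]>70)).astype(np.uint8)
for y in (195,199,215,230,245,258,262):
    xs=np.where(m[y,296:346])[0]+296; print(y,xs.min(),xs.max(),(np.where(m[y,296:346]==0)[0]+296))
for x in (303,305,307,337):
    ys=np.where(m[180:275,x])[0]+180;print(x,ys.min(),ys.max())
print("grip V",[ (y,h[y,300:342,2]) for y in (270,)])
g=(h[:,:,2]<75)&(h[:,:,1]>120)
for y in range(198,285,4):
    xs=np.where((h[y,300:345,2]<95)&(h[y,300:345,1]>120))[0]+300;print(y,xs.min() if len(xs) else 0,xs.max() if len(xs) else 0,len(xs))
```

```text
195 302 339 [296 297 298 299 300 301 340 341 342 343 344 345]
199 302 339 [296 297 298 299 300 301 340 341 342 343 344 345]
215 302 338 [296 297 298 299 300 301 306 307 308 309 310 311 312 313 314 315 316 317
 318 319 320 321 322 323 324 325 326 327 328 329 330 331 332 333 339 340
 341 342 343 344 345]
230 334 338 [296 297 298 299 300 301 302 303 304 305 306 307 308 309 310 311 312 313
 314 315 316 317 318 319 320 321 322 323 324 325 326 327 328 329 330 331
 332 333 339 340 341 342 343 344 345]
245 334 338 [296 297 298 299 300 301 302 303 304 305 306 307 308 309 310 311 312 313
 314 315 316 317 318 319 320 321 322 323 324 325 326 327 328 329 330 331
 332 333 339 340 341 342 343 344 345]
258 334 338 [296 297 298 299 300 301 302 303 304 305 306 307 308 309 310 311 312 313
 314 315 316 317 318 319 320 321 322 323 324 325 326 327 328 329 330 331
 332 333 339 340 341 342 343 344 345]
262 334 338 [296 297 298 299 300 301 302 303 304 305 306 307 308 309 310 311 312 313
 314 315 316 317 318 319 320 321 322 323 324 325 326 327 328 329 330 331
 332 333 339 340 341 342 343 344 345]
303 190 217
305 189 215
307 189 211
337 190 265
grip V [(270, array([ 55,  56,  55,  54,  56,  56,  55,  55,  55,  47,  51,  46,  51,
        59,  55,  50,  50,  47,  53,  50,  51,  50,  52,  49,  54,  52,
        55,  49,  52,  55,  53,  51,  52,  62,  87, 102, 113, 110, 111,
       109, 112, 108], dtype=uint8))]
198 300 300 1
202 300 300 1
206 300 330 20
210 300 331 21
214 300 332 25
218 300 332 25
222 300 332 25
226 300 332 25
230 300 332 25
234 300 332 25
238 300 332 25
242 300 333 27
246 300 333 27
250 300 332 26
254 300 332 25
258 300 332 26
262 300 332 25
266 300 332 26
270 300 334 35
274 300 334 35
278 300 333 34
282 300 311 12
```

Run:
```python
from h import *
c=np.load("gaugec.npy",allow_pickle=True).item()
s,M=state()
f=lambda u,v,z:(M.T@(onz(c,u,v,z)-s["tcp_pos"]))[:2].round(4)
print("L/R top near",f(301.5,195,.096),f(339.5,195,.096))
print("R far",f(338.5,255,.096),f(338.5,265.5,.096))
print("front bottom",f(320,188.7,.088))
print("grip top near row203 far 279",f(320,203,.146),f(320,279,.146), "right", f(334.5,270,.146),f(333,242,.146),f(308.5,270,.146))
```

```text
t 3.53 p [0.5597 0.2839 0.2499] yaw 116.19 z [-8.e-04 -2.e-04 -1.e+00] F [-0.6 -0.1 -0.1] gap 0.998
L/R top near [ 0.0245 -0.0106] [0.0247 0.0178]
R far [-0.0224  0.0181] [-0.0311  0.0182]
front bottom [0.0282 0.0033]
grip top near row203 far 279 [0.0275 0.0027] [-0.0226  0.0031] right [-0.0163  0.0125] [0.0025 0.0111] [-0.0164 -0.0044]
```

>>> servo_tool:
  rows:
    - [[0,0,0,-0.0015,0.004,0.02,1],[0,0,0,0,0,0.02,1],[0,0,0,0,0,0.02,1],[0,0,0,0,0,0.02,1],[0,0,0,0,0,0.02,1],[0,0,0,0,0,0.015,1],[0,0,0,0,0,0.012,1],[0,0,0,0,0,0,1]]

```text
t: 4.2
tcp_pos: [0.5626, 0.2833, 0.1206]
tool_rot: [0.528, 0.849, -0.002, -0.002]
force: [-0.1, -0.2, 0.0]
finger_gap: 1.002
gripper_force: 0.0
```

>>> servo_tool:
  rows:
    - [[0,0,0,0,0,0,0],[0,0,0,0,0,0,-0.3],[0,0,0,0,0,0,-0.6],[0,0,0,0,0,0,-1],[0,0,0,0,0,0,-1],[0,0,0,0,0,0,-1],[0,0,0,0,0,0,-1],[0,0,0,0,0,0,-1]]
  squeeze: 50

```text
t: 4.87
tcp_pos: [0.5646, 0.2843, 0.1241]
tool_rot: [0.527, 0.85, 0.0, 0.0]
force: [-0.3, -1.1, 4.2]
finger_gap: 0.181
gripper_force: 49.3
```

Run:
```python
from h import *
s,M=state();print(s["gripper_force"])
```

```text
t 4.87 p [0.5646 0.2843 0.1241] yaw 116.36 z [ 1.1e-03  4.0e-04 -1.0e+00] F [-0.3 -1.1  4.2] gap 0.181
49.30496871471405
```

>>> servo_tool:
  rows:
    - [[0,0,0,0,0,-0.008,-1],[0,0,0,0,0,-0.018,-1],[0,0,0,0,0,-0.02,-1],[0,0,0,0,0,-0.02,-1],[0,0,0,0,0,-0.02,-1],[0,0,0,0,0,-0.02,-1],[0,0,0,0,0,-0.018,-1],[0,0,0,0,0,0,-1]]

```text
t: 5.53
tcp_pos: [0.5663, 0.2849, 0.2515]
tool_rot: [0.527, 0.85, 0.003, 0.003]
force: [0.4, 0.1, -0.9]
finger_gap: 0.178
gripper_force: 48.8
```

Run:
```python
from h import *
s,M=state();print(s["gripper_force"])
d=M.T@(np.array([.5136,-.1939,0])-s["tcp_pos"]);print(d)
c,im=look("held")
```

```text
t 5.53 p [0.5663 0.2849 0.2515] yaw 116.36 z [ 0.0076  0.0023 -1.    ] F [ 0.4  0.1 -0.9] gap 0.178
48.80528390407562
[-0.40528679 -0.2618049   0.25000482]
```

View pics/held.png

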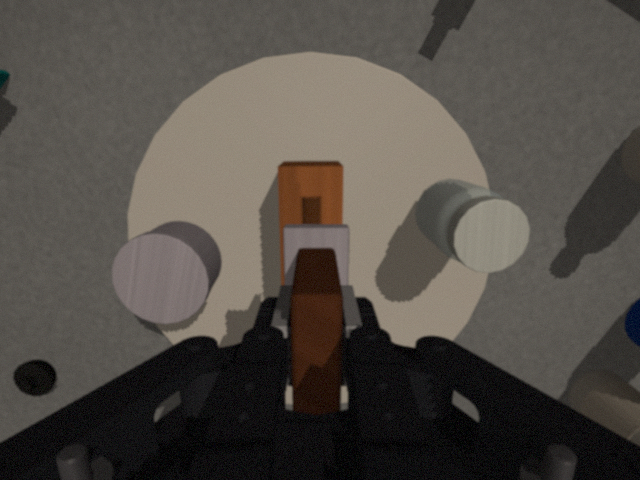

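Grasp holds. The gauge is upright in the jaws with its flange edge at row 225, columns 284–349, and the stand's broad slot is empty at (312,210). Next I carry it to the long slot.

>>> servo_tool:
  rows:
    - [[0,0,0,-0.0312,-0.0201,0,-1],[0,0,0,-0.0312,-0.0201,0,-1],[0,0,0,-0.0312,-0.0201,0,-1],[0,0,0,-0.0312,-0.0201,0,-1],[0,0,0,-0.0312,-0.0201,0,-1],[0,0,0,-0.0312,-0.0201,0,-1],[0,0,0,-0.0312,-0.0201,0,-1],[0,0,0,-0.0312,-0.0201,0,-1]]

```text
t: 6.25
tcp_pos: [0.5293, -0.0122, 0.2456]
tool_rot: [0.527, 0.85, -0.001, -0.002]
force: [0.4, 0.9, -1.8]
finger_gap: 0.181
gripper_force: 49.0
```

>>> servo_tool:
  rows:
    - [[0,0,0,-0.0312,-0.0201,0,-1],[0,0,0,-0.0312,-0.0201,0,-1],[0,0,0,-0.0312,-0.0201,0,-1],[0,0,0,-0.0312,-0.0201,0,-1],[0,0,6.3,-0.0312,-0.0201,0,-1],[0,0,6.3,0,0,0,-1],[0,0,6.3,0,0,0,-1],[0,0,0,0,0,0,-1]]

```text
t: 6.92
tcp_pos: [0.5089, -0.1957, 0.2455]
tool_rot: [0.661, 0.75, -0.0, -0.002]
force: [-0.0, -0.1, -0.8]
finger_gap: 0.182
gripper_force: 49.1
```

>>> servo_tool:
  rows:
    - [[0,0,0,0,0,0.02,-1],[0,0,0,0,0,0.02,-1],[0,0,0,0,0,0.01,-1],[0,0,0,0,0,0,-1]]

```text
t: 7.25
tcp_pos: [0.5081, -0.1935, 0.1942]
tool_rot: [0.659, 0.752, -0.001, -0.004]
force: [-0.9, -0.3, -1.3]
finger_gap: 0.181
gripper_force: 49.2
```

Run:
```python
from h import *
s,M=state()
print(M.T@(np.array([.5136,-.1939,0])-s["tcp_pos"]))
c,im=look("over")
a=manip.snapshot("scene");cv2.imwrite("pics/o2.png",a);np.save("o2",a)
b=manip.snapshot("top");np.save("o3",b)
o=np.zeros((600,800,3),np.uint8)
o[:480,:640]=im;o=o[:480,:640]
A=cv2.resize(a[310:450,60:220],None,fx=2.5,fy=2.5,interpolation=cv2.INTER_CUBIC)
o2=np.zeros((480,800,3),np.uint8);o2[:350,:400]=A;w=im[130:400,200:470];o2[:405,400-5:800]=cv2.resize(w,(405,405))
cv2.imwrite("pics/both.png",o2)
```

```text
t 7.25 p [ 0.5081 -0.1935  0.1942] yaw 97.6 z [-0.0064  0.0041 -1.    ] F [-0.9 -0.3 -1.3] gap 0.181
[-0.00203375  0.00650484  0.19414876]
```

View pics/both.png

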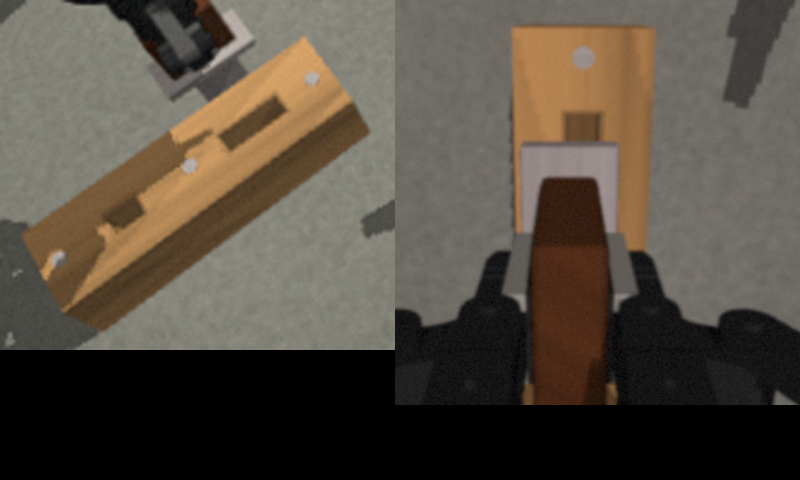

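The scene crop shows the blade behind and above the rail. The wrist crop shows the slot's far end at about (325,207) and the flange at columns 285–349, so I can measure the offset directly.

Run:
```python
from h import *
c=np.load("overc.npy",allow_pickle=True).item();im=np.load("over.npy")
s,M=state();p=s["tcp_pos"]
v=im.max(2).astype(int)
print(v[209,303:350]);print("col325",v[195:228,320],v[195:228,330]);print("fl",v[232,275:360],v[270,275:300])
E=lambda u,w,z:(M.T@(onz(c,u,w,z)-p))[:2].round(4)
print("slot far L,R",E(312,209,.062),E(338,209,.062),"end",E(325,204.5,.062))
z=p[2]-.028
print("flange L,R",E(284.5,232,z),E(348.5,232,z),"end edge top/bottom",E(317,225,z),E(317,225,z-.008))
```

```text
t 7.4 p [ 0.5106 -0.1952  0.1976] yaw 97.54 z [ 4.e-04 -3.e-04 -1.e+00] F [-0.1  0.5 -0.9] gap 0.181
[181 180 182 180 180 178 178 165 150 136 120 102 102 102 105 108 109 110
 105 105 104 103  99 102  97 107 100 102 106  96  94  81  90 102 122 135
 147 154 162 160 155 157 157 154 156 153 152]
col325 [175 176 175 175 174 175 177 170 158 143 129 116 112 105 110 107 107 107
 107 106 106 109 108 104 108 104 109 106 105 107 100 107 115] [173 173 170 173 169 172 169 168 157 137 130 115 106 105 102 102 103 109
 102 100 106 103 100 105 104 103 103 102 103 101 101 104 118]
fl [109  96  87  89 126 158 168 158 135 137 143 149 147 150 145 146 146 149
 147 149 150 152 152 156 150 155 148 148 148 146 151 146 145 148 145 150
 151 151 151 152 153 148 151 154 153 150 150 149 149 152 151 152 155 154
 152 153 151 154 154 156 154 156 157 156 159 157 156 155 156 153 152 153
 140 132 132 147 146 148 146 148 146 150 153 154 151] [111 115 107  95  96 126 160 173 159 137 138 149 153 149 150 151 147 142
 116  81  54  53  47  52  51]
slot far L,R [ 0.0206 -0.0052] [0.0207 0.0129] end [0.0238 0.0038]
flange L,R [ 0.0314 -0.0147] [0.0315 0.0116] end edge top/bottom [ 0.0344 -0.0013] [ 0.0325 -0.0014]
```

>>> servo_tool:
  rows:
    - [[0,0,0,0,0.003,0,-1],[0,0,0,0,0,0,-1],[0,0,0,0,0,0,-1],[0,0,0,0,0,0,-1],[0,0,0,0,0,0,-1]]

```text
t: 7.82
tcp_pos: [0.5133, -0.1949, 0.1977]
tool_rot: [0.66, 0.752, 0.0, 0.0]
force: [0.7, -0.3, -0.6]
finger_gap: 0.179
gripper_force: 49.2
```

```bash
cat > m.py <<'E'
from h import *
s,M=state();p=s["tcp_pos"];c,im=look("ov"+str(round(s["t"]*100)))
v=im.max(2).astype(int)
h=cv2.cvtColor(im,cv2.COLOR_BGR2HSV)
print("est",(M.T@(np.array([.5136,-.1939,0])-p))[:2].round(4))
print("V209",v[209,300:352]);print("c325",v[190:240,325]);print("S232",h[232,270:365,1]);print("V232",v[232,270:365])
E
python3 m.py
```

```text
t 7.82 p [ 0.5133 -0.1949  0.1977] yaw 97.47 z [ 5.e-04 -3.e-04 -1.e+00] F [ 0.7 -0.3 -0.6] gap 0.179
est [0.001  0.0004]
V209 [175 173 159 148 130 108  88  90 104 105 104 111 109 104 105  99 102 101
 103 103  99 103 103 102 103  92  91 102 121 132 146 154 160 160 156 156
 154 156 153 154 150 148 146 145 145 144 146 142 151 150 150 154]
c325 [171 167 168 167 169 168 171 165 152 140 119 105  94  92  93  96  91  93
  92  92  95  96  95  94 100  94  99  95  93  95  92  90  97  91  96 101
 102 119 137 149 155 154 153 150 153 151 148 150 155 154]
S232 [ 52 111 133 145 138 141 139 139 136 136 143 136 120  71  29  22  26  25
  22  25  20  26  29  24  24  25  25  24  20  27  27  24  26  26  26  22
  26  26  28  28  24  23  24  26  26  26  25  25  22  19  22  22  27  23
  25  23  26  25  24  23  25  24  23  23  25  26  25  25  23  23  23  26
  26  20  25  25  24  27  35  85 127 147 137 135 137 140 140 142 140 140
 105  64  32  22  22]
V232 [ 88 117 148 169 177 174 171 171 172 172 168 165 149 136 133 141 149 150
 148 143 150 147 147 150 150 151 155 151 155 153 152 151 148 146 148 150
 149 147 147 147 151 152 151 154 154 154 153 151 151 151 150 150 151 144
 150 153 155 155 157 154 155 151 152 152 154 154 153 154 158 155 156 156
 154 153 153 154 151 144 132 138 149 153 154 157 156 151 149 144 142 137
 134 124 120 116 114]
```

Run:
```python
from h import *
s,M=state();p=s["tcp_pos"];c=manip.camera_info("wrist")
E=lambda u,w,z:(M.T@(onz(c,u,w,z)-p))[:2].round(4)
print("slot far L,R",E(303.7,209,.062),E(328.2,209,.062),"end",E(316,199.8,.062))
z=p[2]-.028
print("flange L,R",E(283,232,z),E(349,232,z),"end",E(317,226.8,z),E(317,226.8,z-.008))
```

```text
t 7.87 p [ 0.5132 -0.1949  0.1976] yaw 97.46 z [ 4.e-04 -3.e-04 -1.e+00] F [0.7 0.1 0.6] gap 0.181
slot far L,R [ 0.0173 -0.0081] [0.0174 0.0092] end [0.0239 0.0006]
flange L,R [ 0.0285 -0.0132] [0.0286 0.0145] end [0.0308 0.0011] [0.0288 0.0011]
```

>>> servo_tool:
  rows:
    - [[0,0,0,0.001,0,0.015,-1],[0,0,0,0,0,0.015,-1],[0,0,0,0,0,0.015,-1],[0,0,0,0,0,0.01,-1],[0,0,0,0,0,0.01,-1],[0,0,0,0,0,0.01,-1],[0,0,0,0,0,0.01,-1],[0,0,0,0,0,0.005,-1]]

```text
t: 8.53
tcp_pos: [0.5127, -0.1937, 0.106]
tool_rot: [0.66, 0.752, -0.0, -0.001]
force: [-0.3, 0.1, -1.1]
finger_gap: 0.179
gripper_force: 49.2
```

>>> servo_tool:
  rows:
    - [[0,0,0,0,0,0,-1],[0,0,0,0,0,0,-1],[0,0,0,0,0,0.002,-1],[0,0,0,0,0,0.002,-1],[0,0,0,0,0,0,-1],[0,0,0,0,0,0,-1]]

```text
t: 9.03
tcp_pos: [0.5131, -0.1939, 0.1035]
tool_rot: [0.66, 0.752, 0.0, 0.0]
force: [-1.6, -0.2, -1.9]
finger_gap: 0.182
gripper_force: 49.2
```

```bash
python3 -c "
from h import *
state()"
```

```text
t 9.03 p [ 0.5131 -0.1939  0.1035] yaw 97.46 z [ 4.e-04 -2.e-04 -1.e+00] F [-1.6 -0.2 -1.9] gap 0.182
```

>>> servo_tool:
  rows:
    - [[0,0,0,0,0,0.002,-1],[0,0,0,0,0,0.001,-1],[0,0,0,0,0,0.001,-1],[0,0,0,0,0,0,-1],[0,0,0,0,0,0,-1]]

```text
t: 9.45
tcp_pos: [0.513, -0.1938, 0.0992]
tool_rot: [0.66, 0.752, -0.0, -0.0]
force: [1.1, -0.9, -1.1]
finger_gap: 0.18
gripper_force: 49.2
```

>>> servo_tool:
  rows:
    - [[0,0,0,0,0,0.001,-1],[0,0,0,0,0,0,-1],[0,0,0,0,0,0,-1]]

```text
t: 9.7
tcp_pos: [0.513, -0.1939, 0.0983]
tool_rot: [0.66, 0.752, 0.0, -0.0]
force: [-0.1, 1.2, -0.9]
finger_gap: 0.179
gripper_force: 49.2
```

>>> servo_tool:
  rows:
    - [[0,0,0,0,0,0.0005,-1],[0,0,0,0,0,0,-1],[0,0,0,0,0,0,-1]]

```text
t: 9.95
tcp_pos: [0.5131, -0.1939, 0.0981]
tool_rot: [0.66, 0.752, 0.0, 0.0]
force: [-1.4, 0.6, 1.7]
finger_gap: 0.179
gripper_force: 49.5
```

>>> servo_tool:
  rows:
    - [[0,0,0,0,0,0.0005,-1],[0,0,0,0,0,0,-1],[0,0,0,0,0,0,-1]]

```text
t: 10.2
tcp_pos: [0.5131, -0.1939, 0.0981]
tool_rot: [0.66, 0.752, 0.0, 0.0]
force: [-1.6, 0.7, 6.4]
finger_gap: 0.178
gripper_force: 50.2
```

Run:
```python
from h import *
state();im=manip.snapshot("scene")
cv2.imwrite("pics/seat.png",cv2.resize(im[300:450,60:220],None,fx=4,fy=4,interpolation=cv2.INTER_CUBIC))
```

```text
t 10.2 p [ 0.5131 -0.1939  0.0981] yaw 97.46 z [ 4.e-04 -3.e-04 -1.e+00] F [-1.6  0.7  6.4] gap 0.178
```

View pics/seat.png

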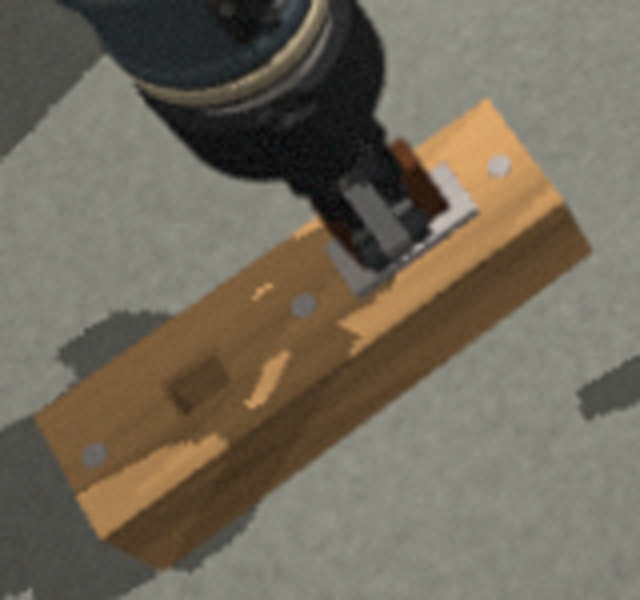

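The flange sits flat over the long slot, with firm contact and z no longer dropping. The short slot is free at crop (198,383). Release gently and rise.

>>> servo_tool:
  rows:
    - [[0,0,0,0,0,-0.0004,-0.6],[0,0,0,0,0,0,-0.5],[0,0,0,0,0,0,-0.2],[0,0,0,0,0,0,0.2],[0,0,0,0,0,0,0.5],[0,0,0,0,0,0,0.5],[0,0,0,0,0,0,0.5],[0,0,0,0,0,0,0.5]]

```text
t: 10.92
tcp_pos: [0.513, -0.1938, 0.0976]
tool_rot: [0.66, 0.752, -0.0, -0.0]
force: [-0.1, -0.1, -0.5]
finger_gap: 0.754
gripper_force: 0.0
```

>>> servo_tool:
  rows:
    - [[0,0,0,0,0,-0.005,0.5],[0,0,0,0,0,-0.015,0.5],[0,0,0,0,0,-0.025,0.5],[0,0,0,0,0,-0.03,0.5],[0,0,0,0,0,-0.03,0.5],[0,0,0,0,0,-0.03,0.5],[0,0,0,0,0,-0.02,0.5],[0,0,0,0,0,0,0.5]]

```text
t: 11.58
tcp_pos: [0.5155, -0.1952, 0.258]
tool_rot: [0.66, 0.752, 0.001, 0.005]
force: [0.1, -0.5, -0.5]
finger_gap: 0.751
gripper_force: 0.0
```

>>> servo_tool:
  rows:
    - [[0,0,0,0,0,0,0.5],[0,0,0,0,0,0,0.5],[0,0,0,0,0,0,0.5],[0,0,0,0,0,0,0.5]]

```text
t: 11.92
tcp_pos: [0.5123, -0.1934, 0.2512]
tool_rot: [0.66, 0.752, -0.0, -0.002]
force: [-0.7, 0.5, -0.0]
finger_gap: 0.749
gripper_force: 0.0
```

Run:
```python
from h import *
state();im=manip.snapshot("scene");cv2.imwrite("pics/end.png",im)
```

```text
t 11.92 p [ 0.5123 -0.1934  0.2512] yaw 97.46 z [-0.0028  0.0018 -1.    ] F [-0.7  0.5 -0. ] gap 0.749
```

View pics/end.png

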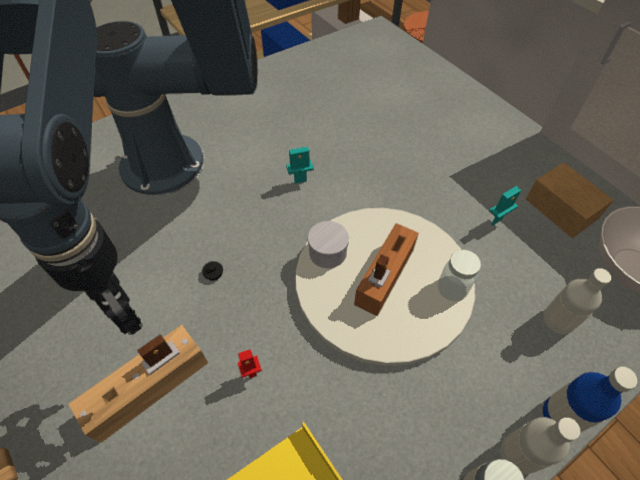

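The gauge stands in the long slot at (158,353) with its flange flat on the rail. The narrow gauge is still in its stand at (380,268), the jar is unmoved at (461,272), and the arm is clear.

```bash
python3 -c "
from station import manip
print(manip.sign_off())"
```

```text
the job is handed in; nothing more can be done
None
```

The broad gauge is standing in the rail's long slot with its flange flat on the rail, let go and handed in after about 12 s of the 38 s allowed; the narrow gauge and the jar were not disturbed.

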